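# Fit the sprung keeper bar across the billet cradle

### The job

Take the wooden keeper bar off the two laths and fit it level between the two red posts of the billet cradle, over the logs: push its sprung brass pin in against the grooved post, slide the bar down, and let it spring out so that both end pins sit in the posts' holes and the bar stays up by itself. Push firmly but gently, never more than about 20 N against the posts, let go of the bar, and leave the glue bottle, the tin and the offcut where they are.

Things in the scene. Friction and masses are not known exactly. Their poses are not given: they have to be found in the camera images.
- bar_centre (a point): Centre of the pale wooden keeper bar: 110 mm long (its y), 26 wide (x), 26 high (z), about 0.2 kg, loose on two laths, underside 20 mm above the bench. The laths cross under it 38 mm either side of the middle, 18 mm wide; the bar is free between them. A fixed steel pin, 10 mm thick, 8 long, round-ended, stands out of its -y end; the sprung brass pin out of its +y end (blue band).
- pin_tip (a point): Outer tip of the sprung brass pin, 10 mm thick, round-ended, on the bar's long axis, 86 mm from bar_centre when free. It slides up to 24.5 mm into the bar, to a hard stop, against a spring: 2 N to start, then 0.45 N more per mm (10.5 N at 19 mm, 11.5 N at 21 mm, 13 N at the stop).
- cradle: Fixed billet cradle: white board base 120 (x) by 270 (y) by 15 mm, origin under its centre, z up; two logs along x, tops below 54 mm. Its two red posts, 44 mm wide, centred on x = 0, are clamped as a pair anywhere up to 20 mm either way along y: this shift is in no measured pose and must be felt or seen. All y given are for no shift. The bar goes with its +y to the cradle's +y.
- groove_hole (a point): In the grooved post (152 mm high, at +y), with no shift: point at cradle y 65, height 98 = home height of the pin's axis. An upright groove, 16 mm wide, grey floor at y 65, lips at y 61, runs from the top down to a ledge at height 93. From height 120 the floor ramps back 7 mm, to y 72 at height 108: the hole, 14 wide, is at the groove's foot. The brass pin slides down and springs out into it.
- socket_hole (a point): In the lower post (115 mm high, at -y), with no shift: mouth of its hole in the inner face, cradle y -65, height 98 mm; outer face y -87. Blind hole 14 wide, height 93 to 107, 12 mm deep. The steel pin clears the inner face to come down only with the brass pin pushed in 19 mm or more against the groove floor. Home: bar's end against this post, brass pin still pushed in 4 mm.
- glue: White glue bottle with orange cap, 60 mm across, 150 mm high, standing on the bench; origin under its centre. A bystander.
- tin: Steel tin, 72 mm across, 90 mm high, standing on the bench; origin under its centre. A bystander.
- offcut: Wood offcut 70 x 120 x 35 mm lying on the bench; origin under its centre. A bystander.
Mind the look-alikes: they are no part of the job. Of the things shaped like the part that bears bar_centre, the wooden one is meant.

How it is judged:
By the outcome, as a careful person would: the job done as asked, in the order asked, and still so for the second after the job is handed in, with the robot touching nothing.
It also fails if it takes over 61 s, if anything falls off the work surface, if the arm or the gripper's body presses on something with over 40 N, if the wrist force passes 120 N, or if a joint passes its speed limit or range.

### The arm

A 6-joint arm with a two-finger parallel gripper is mounted at the origin on the work surface. World frame = base frame: x ahead of the robot, y to its left, z up, the work surface at z = 0. Lengths are in mm, angles in rad, forces in N, time in s.
With the tool pointing down it reaches from about 275 to 750 mm from the base axis. Payload 10.2 kg.
Tool frame: the origin (TCP) lies between the finger pads; the fingertips stand 17 mm ahead of it and the grasp point (between the pads) lies 2 mm behind it (tips_ahead is the distance from the TCP to the fingertips, in mm); z points along the fingers, y is the line along which they close (so a half turn about z gives the same grasp; the last joint's range is limited). The gripper opens to 85 mm and grips with 20 to 120 N. Pads are 22 mm wide; open, the fingers measure 114 mm over their backs; the gripper's body (76 mm by 85 mm) begins 54 mm behind the grasp point. The pads swing forward as they close: fully open they stand 13 mm farther back than shut.
Start: joints at [-1.422, 0.313, 1.498, -0, 1.331, -0.223], TCP at [190.717, -489.141, 248.294] pointing down, gripper open.
Joint ranges: [-2.94, 2.94], [-0.97, 2.17], [0.19, 2.56], [-1.23, 4.37], [0.02, 3.11], [-2.88, 2.88]. Speed limits (rad/s): [2.39, 2.39, 3.01, 3.14, 3.14, 3.14].

### API

Orientations are given as a unit quaternion [w, x, y, z].
In Python, from rig import sense, capture, finish_job, boxes_of, tips_ahead gives the robot as it stands.
- The arm moves only by the tool drive_tool, never from a script. Its argument "commands" is text: rows parted by semicolons, each of 7 numbers parted by spaces: the shift along the world's x, y, z in units of 0.1 m (1.0 is 0.1 m), then the turn, a rotation vector about the world's x, y, z in units of pi/4 rad (1.0 is pi/4 rad), then the opening in per cent of the stroke, from 0 (shut) to 100 (fully open). A call has 1 to 20 rows; each row shifts and turns the commanded pose from where the row before left it; what a row does not reach is not made up. A row lasts 1/12 s, in which the tool goes at most 41.7 mm and 7.16 degrees, less where a joint would pass 70% of its speed; a pose out of reach is approached as far as the arm can. A call with a number of a shift or a turn outside -1 to 1 is refused whole. A call with a gripper value outside its range is refused whole. The fingers move at their own pace and stop on an object; "force" is the grip in N (left out, the last holds). Time passes only in rows, so rows that do not move let the fingers close. It gives the time, the measured TCP pose, the force, the opening and the grip force at its end, in the units of the state.
- sense(): the state, without advancing time (a new reading comes with each control period).
- capture(name): name is "scene" or "top" or "wrist"; returns a dict with "pixels" (480x640x3 uint8, blue, green, red), "fov_y" (degrees; the focal length in pixels is half the picture's height over the tangent of half this angle, whatever the lens; pixels are square), "cx", "cy" (the principal point, pixels), "k1" (the pictures are not rectified: a ray, as slopes to the right and down, at radius r is drawn at 1 + k1 r^2 times it, then the intrinsics apply), "position" and "attitude" of the camera in the world; the wrist camera has in their place "tool_from_camera" (4x4, takes a point from camera to tool coordinates, whose origin is the TCP and whose axes are the flange's). Camera axes: x right, y down, z forward; pixel columns grow to the right and rows downward; lengths in mm; the calibration is good to about 2 mm. A picture is of the moment at which its call begins: read the wrist's pose just before it. There is no depth.
- finish_job(): hands the job in; it is judged then, once.
Trained networks look in a picture, given as the dict that the camera call returned (one of the last four; its "shot" number tells which), for a name from the list of things; names that differ only in an ending like _2 or _b are one class to them, and where a whole thing is asked for, a point or a joint stands for the part that bears it (a point fixed in the world has none). Each returns a list of dicts, best first, with "confidence" (0 to 1); they miss things now and then, are a little off and sometimes report something else, mostly with a low value. They report only what shows in the picture. A call takes as long as a camera call. They do not tell look-alikes from the thing itself.
- boxes_of(picture, name): "position" ([column, row] in pixels, amid what is visible of it).
The state is a dict: "time_s": time; "joints": joint angles; "dq": joint speeds; "tau": joint torques, N m; "eef_pos": TCP position; "ee_rot": TCP orientation; "force": force on the tool from outside, world axes, zero at the start; "wrist_torque": the same for the moment, N m; "grip_width": opening from 0.0 (shut) to 1.0 (fully open); "grip_force": force on a finger pad.
Only numpy, scipy, OpenCV 4.12 (cv2) and the standard library are available. Lean on these libraries where they do the work, as an engineer would, in place of code of your own. Each camera call takes 0.05 s, during which the arm holds its last target. There are 200 camera calls.

## Working session

There is one attempt and no reset: what is moved stays moved. The work goes in short steps, Python scripts to look and compute and a tool call to move; the robot and the scene stay as the last step left them, time stands still between calls to the robot, and variables do not carry over. Pictures are saved under pics/ and viewed, at most 10 in all, crops included, and the job is handed in when it is done.

Besides the shell and the picture viewer there is one more tool, called after "Call:" by a JSON object that holds its "name" and its "arguments", one argument or row to a line. drive_tool: Moves the arm, as the interface text tells. Shifts and turns lie within -1 to 1; 1 stands for 0.1 m of shift or pi/4 rad of turn. Its arguments: {"type":"object","properties":{"commands":{"type":"string"},"force":{"type":"number"}},"required":["commands"]}

```bash
mkdir -p pics; cat > h.py <<'E'
import numpy as np, cv2
from scipy.spatial.transform import Rotation as R
from rig import *
def cam(p, st=None):
    if "tool_from_camera" in p:
        T=np.eye(4); q=st["ee_rot"]; T[:3,:3]=R.from_quat([q[1],q[2],q[3],q[0]]).as_matrix(); T[:3,3]=st["eef_pos"]
        return T@np.array(p["tool_from_camera"])
    T=np.eye(4); a=np.array(p["attitude"],float)
    T[:3,:3]=a if a.shape==(3,3) else R.from_quat([a[1],a[2],a[3],a[0]]).as_matrix()
    T[:3,3]=p["position"]; return T
def K(p):
    f=240/np.tan(np.radians(p["fov_y"])/2); return np.array([[f,0,p["cx"]],[0,f,p["cy"]],[0,0,1.]])
def ray(p,uv,T):
    f=K(p)[0,0]; d=cv2.undistortPoints(np.array([[uv]],float),K(p),np.array([p["k1"],0,0,0.]))[0,0]
    return T[:3,3], T[:3,:3]@np.array([d[0],d[1],1])
def onz(p,uv,z,T):
    o,d=ray(p,uv,T); return o+d*(z-o[2])/d[2]
def proj(p,X,T):
    c=(np.atleast_2d(X)-T[:3,3])@T[:3,:3]
    return cv2.projectPoints(c[:,None,:],np.zeros(3),np.zeros(3),K(p),np.array([p["k1"],0,0,0.]))[0][:,0]
E
python3 - <<'E'
from h import *
print(sense())
zs=dict(bar_centre=33,pin_tip=33,cradle=15,groove_hole=98,socket_hole=98,glue=75,tin=45,offcut=17)
for n in ["scene","top"]:
    p=capture(n); cv2.imwrite(f"pics/{n}0.png",p["pixels"]); T=cam(p); print(n,p["position"],p["attitude"],p["fov_y"],p["k1"])
    for k,z in zs.items():
        for b in boxes_of(p,k)[:3]: print(k,np.round(b["position"]),round(b["confidence"],2),onz(p,b["position"],z,T).round())
E
```

```text
{'time_s': 0.0, 'joints': array([-1.42241451e+00,  3.13456594e-01,  1.49845986e+00,  7.89673985e-06,
        1.33102281e+00, -2.23384120e-01]), 'dq': array([ 0.00078359, -0.00056455,  0.00024848,  0.00029454,  0.00138704,
        0.00055946]), 'tau': array([ 5.86667793e-04, -4.12265754e+01, -2.59737736e+01, -1.51826798e-04,
        4.21664648e-03, -6.44958732e-06]), 'eef_pos': array([ 190.67270669, -488.88465678,  247.72312158]), 'ee_rot': array([-6.72690930e-04,  9.82773400e-01,  1.84813395e-01,  2.90759981e-05]), 'force': array([0.64215288, 0.45347447, 0.27862608]), 'wrist_torque': array([-0.03788751,  0.03207874, -0.01390028]), 'grip_force': 0.0, 'grip_width': 1.0002274188041897}
scene [1019.15690298  182.02082669  827.83384812] [-0.17244118  0.51952379  0.79504139 -0.26128194] 53.206926492554636 -0.005253751380013003
bar_centre [184. 211.] 0.85 [ 528. -348.   33.]
bar_centre [327. 191.] 0.67 [349. -88.  33.]
bar_centre [262. 228.] 0.56 [ 501. -173.   33.]
pin_tip [215. 217.] 0.61 [ 514. -278.   33.]
pin_tip [294. 227.] 0.39 [ 471. -111.   33.]
cradle [443. 315.] 0.77 [536. 230.  
[... 182 characters left out ...]
t [434. 412.] 0.85 [719. 262.  17.]
top [ 389.02932029  -12.17010811 1035.86397493] [ 0.05662613 -0.69660372  0.71221066 -0.06551875] 53.7588338244126 -0.08747222958509966
bar_centre [354. 352.] 0.89 [ 328. -100.   33.]
bar_centre [382. 270.] 0.73 [ 498. -165.   33.]
bar_centre [470. 259.] 0.61 [ 516. -357.   33.]
pin_tip [357. 284.] 0.56 [ 469. -111.   33.]
pin_tip [379. 334.] 0.43 [ 362. -153.   33.]
pin_tip [191. 175.] 0.28 [717. 247.  33.]
cradle [199. 255.] 0.88 [542. 230.  15.]
groove_hole [200. 256.] 0.86 [526. 208.  98.]
socket_hole [200. 257.] 0.7 [525. 207.  98.]
glue [303. 174.] 0.82 [700.  -2.  75.]
tin [403. 164.] 0.63 [ 730. -220.   45.]
offcut [188. 176.] 0.96 [720. 259.  17.]
```

View pics/scene0.png

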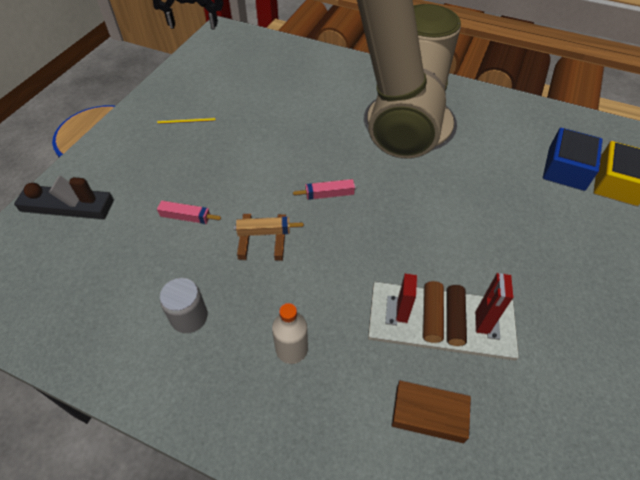

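View pics/top0.png

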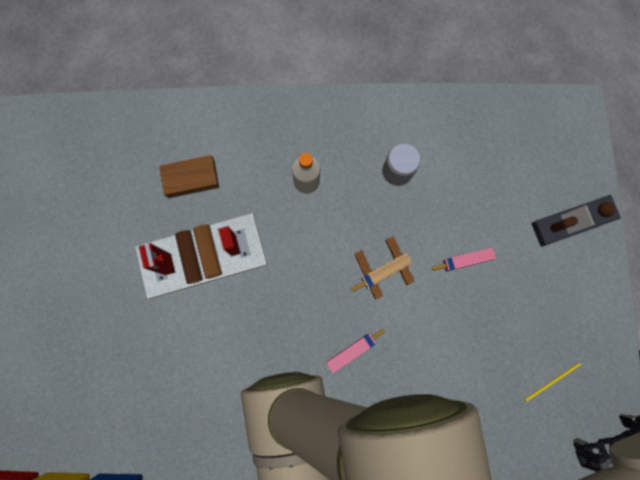

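The scene picture shows the wooden bar on its laths at about (262,226), with two pink look-alikes at (183,211) and (330,189). The cradle is at (445,318), with the tall grooved post on the right. In the top picture the bar is at about (388,270) with its brass tip at (353,290). The cradle board spans (137,215) to (267,297), with the grooved post at (157,260).

```bash
python3 - <<'E'
from h import *
p=capture("top"); T=cam(p); im=p["pixels"].astype(int)
m=((im.min(2)>150)).astype(np.uint8); m[:,300:]=0;m[:200]=0;m[310:]=0
m=cv2.morphologyEx(m,cv2.MORPH_CLOSE,np.ones((25,25)))
c=max(cv2.findContours(m,0,2)[0],key=cv2.contourArea); b=cv2.boxPoints(cv2.minAreaRect(c))
w=np.array([onz(p,x,15,T) for x in b]); print(b,w.round(1),w.mean(0), [np.linalg.norm(w[i]-w[i-1]) for i in range(4)])
hsv=cv2.cvtColor(p["pixels"],cv2.COLOR_BGR2HSV)
a=onz(p,(353,290),33,T);e=onz(p,(411,259),33,T);print(a,e,np.linalg.norm(a-e))
w_=capture("wrist");print(np.array(w_["tool_from_camera"]).round(3),w_["fov_y"],w_["cx"],w_["cy"],w_["k1"])
for y,x in [(262,400),(270,390),(276,378),(250,392),(285,359)]: print(x,y,im[y,x],hsv[y,x])
E
```

```text
[[132.18867 246.66039]
 [251.717   212.50945]
 [266.35852 263.7547 ]
 [146.83018 297.90564]] [[562.6 379.6  15. ]
 [633.7 114.9  15. ]
 [518.8  83.   15. ]
 [449.6 342.8  15. ]] [541.17564566 230.05255124  15.        ] [np.float64(118.91585044522992), np.float64(274.1196856058295), np.float64(119.18424911651766), np.float64(268.8670661244866)]
[ 456.63686866 -101.55528417   33.        ] [ 519.97730528 -228.80680083   33.        ] 142.14415008871305
[[-0.00000e+00 -9.62000e-01 -2.73000e-01  6.96620e+01]
 [ 1.00000e+00 -0.00000e+00  1.00000e-03 -8.70000e-02]
 [-1.00000e-03 -2.73000e-01  9.62000e-01 -1.26087e+02]
 [ 0.00000e+00  0.00000e+00  0.00000e+00  1.00000e+00]] 64.99564580107446 323.25523299266166 237.42097552838337 -0.04615642711948613
400 262 [ 99 140 172] [ 17 108 172]
390 270 [105 145 179] [ 16 105 179]
378 276 [104 145 182] [ 16 109 182]
392 250 [ 41  72 105] [ 15 155 105]
359 285 [ 52 111 139] [ 20 160 139]
```

Call:
{"name": "drive_tool", "arguments": {
  "commands": ".2 .2 0 0 0 .15 100;.22 .22 -.04 0 0 .152 100;.22 .22 -.04 0 0 .152 100;.22 .22 -.04 0 0 .152 100;.22 .22 -.04 0 0 .152 100;.22 .22 -.04 0 0 .152 100;.22 .22 -.04 0 0 .152 100;.22 .22 -.04 0 0 .152 100;.22 .22 -.04 0 0 .152 100;.22 .22 -.04 0 0 .152 100;.22 .22 -.04 0 0 .152 100;.22 .22 -.04 0 0 .152 100;.22 .22 0 0 0 .152 100;.2 .24 0 0 0 .14 100;0 0 0 0 0 0 100;0 0 0 0 0 0 100"
}}

```text
time_s: 2.33
eef_pos: [495.2, -180.1, 204.1]
ee_rot: [-0.0, 0.526, 0.851, -0.0]
force: [0.1, 0.8, -0.9]
grip_width: 1.0
grip_force: 0.0
```

```bash
python3 - <<'E'
from h import *
s=sense();p=capture("wrist");T=cam(p,s);cv2.imwrite("pics/w1.png",p["pixels"])
print(s["time_s"],s["eef_pos"],R.from_quat(np.roll(s["ee_rot"],-1)).as_matrix()[:,0],s["force"])
for n in ["bar_centre","pin_tip"]:
    for b in boxes_of(p,n)[:2]: print(n,b["position"],b["confidence"],onz(p,b["position"],33,T))
E
```

```text
2.3333 [ 495.23007719 -180.14522153  204.14100383] [-4.46903453e-01  8.94582186e-01  1.25610998e-04] [ 0.14847655  0.79934349 -0.94850973]
bar_centre [267.1, 363.8] 0.87 [ 509.98811868 -323.87272529   33.        ]
bar_centre [179.6, 55.5] 0.73 [ 346.08359194 -116.71071732   33.        ]
pin_tip [189.3, 111.1] 0.83 [ 367.1527507  -150.07926858   33.        ]
pin_tip [279.0, 323.4] 0.79 [ 502.56416342 -281.42521336   33.        ]
```

View pics/w1.png

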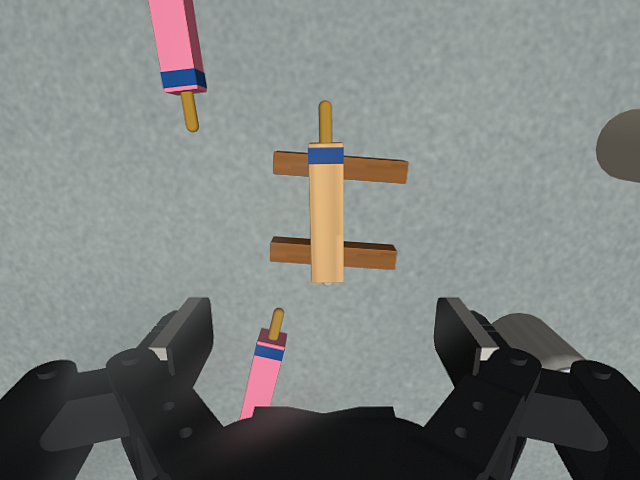

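The wrist picture shows the wooden bar's top face from (326,143) to (328,282) and its brass tip at (325,101). It is nearly upright in the picture, between the laths. The pink look-alikes lie to its left.

```bash
python3 - <<'E'
from h import *
s=sense();p=capture("wrist");T=cam(p,s)
hsv=cv2.cvtColor(p["pixels"],cv2.COLOR_BGR2HSV).astype(int)
m=((hsv[...,0]>10)&(hsv[...,0]<24)&(hsv[...,2]>150)&(hsv[...,1]>60)).astype(np.uint8)
m[:,:300]=0;m[:,352:]=0;m[:143]=0;m[290:]=0
for r in range(170,275,15):
    c=np.flatnonzero(m[r]);print(r,c.min(),c.max(),onz(p,(c.min()-.5,r),46,T)[:2].round(1),onz(p,(c.max()+.5,r),46,T)[:2].round(1))
t=onz(p,(325.2,100),33,T);f=onz(p,(326,143),46,T);b=onz(p,(328,283),46,T);print(t,f,b,np.linalg.norm(f-b),np.linalg.norm((f-t)[:2]),(f+b)/2)
E
```

```text
170 311 345 [ 467.9 -149.4] [ 491.3 -137.8]
185 312 345 [ 473.4 -159.2] [ 496.5 -147.8]
200 312 345 [ 478.4 -169.5] [ 501.7 -158. ]
215 312 345 [ 483.5 -180.1] [ 507.1 -168.4]
230 313 345 [ 489.5 -190.5] [ 512.5 -179.1]
245 313 345 [ 494.8 -201.5] [ 518.1 -190. ]
260 314 345 [ 501.  -212.4] [ 523.9 -201.1]
[455.21931783 -99.1007332   33.        ] [ 469.49138927 -126.65983637   46.        ] [ 520.18581938 -225.01578202   46.        ] 110.65178393836553 31.035402217866036 [ 494.83860432 -175.83780919   46.        ]
```

Call:
{"name": "drive_tool", "arguments": {
  "commands": "0 .04 -.2 0 0 .017 100;0 0 -.35 0 0 0 100;0 0 -.35 0 0 0 100;0 0 -.35 0 0 0 100;0 0 -.3 0 0 0 100;0 0 -.2 0 0 0 100;0 0 0 0 0 0 100;0 0 0 0 0 0 100"
}}

```text
time_s: 3.2
eef_pos: [494.3, -177.7, 29.4]
ee_rot: [-0.001, 0.522, 0.853, -0.0]
force: [1.3, -0.2, 0.2]
grip_width: 0.999
grip_force: 0.0
```

Call:
{"name": "drive_tool", "arguments": {
  "commands": "0 0 0 0 0 0 0;0 0 0 0 0 0 0;0 0 0 0 0 0 0;0 0 0 0 0 0 0;0 0 0 0 0 0 0;0 0 0 0 0 0 0;0 0 0 0 0 0 0;0 0 0 0 0 0 0;0 0 0 0 0 0 0;0 0 0 0 0 0 0",
  "force": 70
}}

```text
time_s: 4.03
eef_pos: [495.2, -177.3, 30.1]
ee_rot: [0.001, 0.521, 0.854, 0.0]
force: [-0.7, 0.5, 5.4]
grip_width: 0.293
grip_force: 69.5
```

Call:
{"name": "drive_tool", "arguments": {
  "commands": "0 0 .15 0 0 0 0;0 0 .3 0 0 0 0;0 0 .35 0 0 0 0;0 0 .3 0 0 0 0;-.02 .2 .3 0 0 -.022 0;-.02 .29 .2 0 0 -.025 0;-.02 .29 .2 0 0 -.025 0;-.02 .29 .2 0 0 -.025 0;-.02 .29 .2 0 0 -.025 0;-.02 .29 .1 0 0 -.025 0;-.02 .29 .1 0 0 -.025 0;-.02 .29 0 0 0 -.025 0;-.02 .29 0 0 0 -.025 0;-.02 .29 0 0 0 -.025 0;-.02 .29 0 0 0 -.025 0;0 .28 0 0 0 0 0;0 .1 0 0 0 0 0;0 0 0 0 0 0 0;0 0 0 0 0 0 0;0 0 0 0 0 0 0"
}}

```text
time_s: 5.7
eef_pos: [472.8, 169.9, 269.1]
ee_rot: [-0.0, 0.609, 0.793, -0.0]
force: [0.4, -0.6, -1.5]
grip_width: 0.293
grip_force: 69.0
```

```bash
python3 - <<'E'
from h import *
s=sense();p=capture("wrist");T=cam(p,s);cv2.imwrite("pics/w2.png",p["pixels"]);np.savez("w2.npz",im=p["pixels"],T=T)
print(s["time_s"],s["eef_pos"],R.from_quat(np.roll(s["ee_rot"],-1)).as_matrix()[:,0],s["force"],s["grip_width"])
E
```

```text
5.7 [472.78104018 169.87734903 269.13130392] [-2.57300084e-01  9.66331501e-01 -3.12350983e-04] [ 0.39329288 -0.55231973 -1.45821035] 0.292962553327075
```

View pics/w2.png

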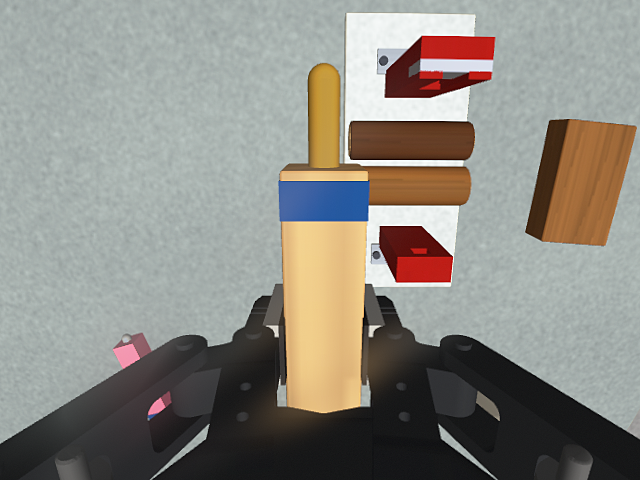

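The picture shows the held bar, its tip at (324,66). The grooved post's top is around (440,58) with a white stripe, and the lower post's top is at about (424,268). The board edges run from (346,13) to (475,15). I'll enlarge the posts.

```bash
python3 - <<'E'
from h import *
im=np.load("w2.npz")["im"]
a=im[25:105,370:510];b=im[215:290,370:510]
cv2.imwrite("pics/c2.png",cv2.resize(np.vstack([a,b]),None,fx=3.8,fy=3.8,interpolation=cv2.INTER_CUBIC))
E
```

```text
(no output)
```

View pics/c2.png

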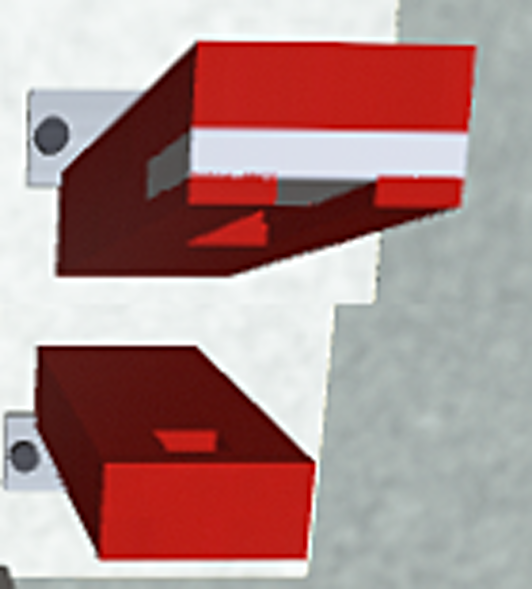

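```bash
python3 - <<'E'
from h import *
d=np.load("w2.npz");T=d["T"];p=capture("wrist");im=d["im"]
f=lambda u,v:((u+.5)/3.8-.5+370,(v+.5)/3.8-.5+25+(110 if v>304 else 0))
A=np.array([472.78,169.88]);ux=np.array([-.2573,.9663]);vy=np.array([.9663,.2573]) # along cradle y ; across
def L(u,v,z,n):
    P=onz(p,f(u,v),z,T)[:2];print(n,P.round(1),"along",((P-A)@ux).round(1),"across",((P-A)@vy).round(1));return P
for a in [(197,43,152,"g far l"),(475,45,152,"g far r"),(188,206,152,"g lip l"),(461,207,152,"g lip r"),(276,206,152,"groove l"),(377,206,152,"groove r"),(276,178,152,"floor"),(105,463,115,"s in l"),(315,463,115,"s in r"),(99,559,115,"s out l"),(307,559,115,"s out r")]: L(*a)
for n,uv in [("b tl",(345.5,13)),("b tr",(475.5,15)),("b br",(453,287.5))]:
    P=onz(p,uv,15,T)[:2];print(n,P.round(1),((P-A)@ux).round(1),((P-A)@vy).round(1))
tip=onz(p,(323.7,63),271,T)[:2];print("tip",(tip-A)@ux,(tip-A)@vy)
for uv in [(369.5,180),(282,180),(364,330),(284.5,330)]:
    e=onz(p,uv,284,T)[:2];print("edge",(e-A)@ux,(e-A)@vy)
E
```

```text
g far l [497.3 304.6] along 123.9 across 58.3
g far r [539.5 316.4] along 124.4 across 102.2
g lip l [503.4 281.4] along 99.9 across 58.3
g lip r [545.9 293.2] along 100.3 across 102.4
groove l [517.  285.2] along 100.1 across 72.4
groove r [532.7 289.6] along 100.3 across 88.7
floor [515.7 289.2] along 104.3 across 72.1
s in l [535.9 159.8] along -26.0 across 58.4
s in r [578.2 171. ] along -26.0 across 102.2
s out l [541.3 139.1] along -47.3 across 58.3
s out r [584.1 150.4] along -47.5 across 102.5
b tl [447.8 342.8] 173.6 20.4
b tr [563.3 373.3] 173.3 139.8
b br [635.1 113.8] -95.9 142.4
tip 89.36327316091362 0.5923277971196849
edge 55.23814255616701 14.091635749036671
edge 55.23405917235675 -11.683146237877786
edge 5.791561763045612 13.953207866333846
edge 5.775641032985454 -12.367663712130188
```

Call:
{"name": "drive_tool", "arguments": {
  "commands": ".15 .04 0 0 0 0 0;.25 .07 0 0 0 0 0;.25 .07 0 0 0 0 0;.117 .024 -.1 0 0 0 0;0 0 -.25 0 0 0 0;0 0 -.3 0 0 0 0;0 0 -.3 0 0 0 0;0 0 -.25 0 0 0 0;0 0 -.14 0 0 0 0;0 0 0 0 0 0 0;0 0 0 0 0 0 0;0 0 0 0 0 0 0"
}}

```text
time_s: 6.8
eef_pos: [550.2, 190.9, 136.7]
ee_rot: [0.001, 0.609, 0.793, 0.001]
force: [-0.4, 0.2, -1.4]
grip_width: 0.292
grip_force: 69.4
```

```bash
python3 - <<'E'
from h import *
s=sense();p=capture("wrist");cv2.imwrite("pics/w3.png",p["pixels"][0:330])
A=np.array([472.78,169.88]);ux=np.array([-.2573,.9663]);vy=np.array([.9663,.2573]);P=s["eef_pos"][:2]-A
print(s["time_s"],s["eef_pos"],P@ux,P@vy,s["force"],s["wrist_torque"])
E
```

```text
6.8 [550.21986615 190.90198046 136.73178996] 0.38826215413585335 80.23909823195166 [-0.44459482  0.23885159 -1.40365156] [-0.01780598  0.00378518 -0.00700196]
```

View pics/w3.png

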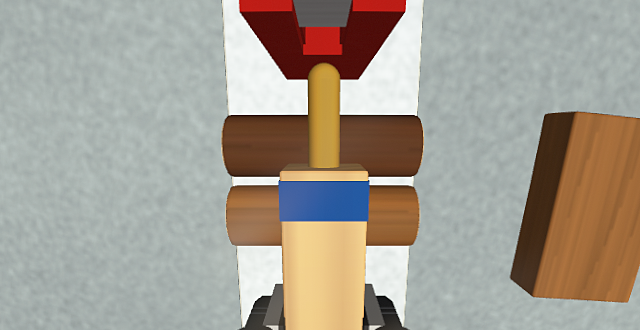

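The picture shows the pin at column 324, centred on the groove (lip corners at 240 and 405), with the tip just short of the lips. I'll advance until I feel the floor.

Call:
{"name": "drive_tool", "arguments": {
  "commands": "-.015 .058 0 0 0 0 0;-.015 .058 0 0 0 0 0;0 0 0 0 0 0 0;0 0 0 0 0 0 0;0 0 0 0 0 0 0"
}}

```text
time_s: 7.27
eef_pos: [546.4, 203.0, 135.4]
ee_rot: [0.0, 0.609, 0.793, 0.0]
force: [1.0, -0.4, -2.6]
grip_width: 0.295
grip_force: 69.4
```

Call:
{"name": "drive_tool", "arguments": {
  "commands": "-.01 .039 0 0 0 0 0;-.01 .039 0 0 0 0 0;0 0 0 0 0 0 0;0 0 0 0 0 0 0;0 0 0 0 0 0 0"
}}

```text
time_s: 7.68
eef_pos: [544.6, 210.4, 135.3]
ee_rot: [0.0, 0.609, 0.793, -0.0]
force: [1.5, -4.0, -1.7]
grip_width: 0.296
grip_force: 69.4
```

Call:
{"name": "drive_tool", "arguments": {
  "commands": "-.0103 .0387 0 0 0 0 0;-.0103 .0387 0 0 0 0 0;-.0103 .0387 0 0 0 0 0;-.0103 .0387 0 0 0 0 0;0 0 0 0 0 0 0;0 0 0 0 0 0 0;0 0 0 0 0 0 0;0 0 0 0 0 0 0"
}}

```text
time_s: 8.35
eef_pos: [540.8, 224.7, 135.4]
ee_rot: [0.001, 0.609, 0.793, -0.001]
force: [1.5, -10.7, -1.7]
grip_width: 0.295
grip_force: 69.4
```

```bash
python3 - <<'E'
from h import *
s=sense();p=capture("wrist");cv2.imwrite("pics/w4.png",p["pixels"])
A=np.array([472.78,169.88]);ux=np.array([-.2573,.9663]);vy=np.array([.9663,.2573]);P=s["eef_pos"][:2]-A
print(s["time_s"],s["eef_pos"],P@ux,P@vy,s["force"][:2]@ux,s["force"][:2]@vy,s["force"],s["wrist_torque"])
E
```

```text
8.35 [540.77917829 224.73593762 135.35675838] 35.51110394602326 79.82203872629927 -10.722264593553794 -1.3155410836365338 [  1.48772211 -10.70006592  -1.7002658 ] [-1.57741012 -0.3214478   0.01795274]
```

View pics/w4.png

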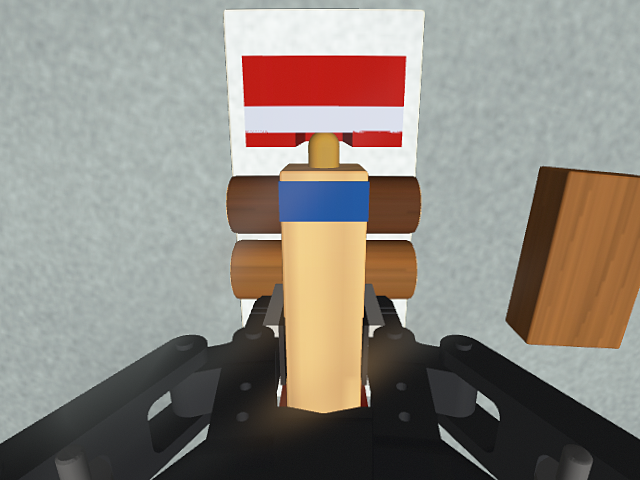

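The picture shows the pin in the groove against the floor, centred at column 324, with the bar's end clear of the lips and no slip in the grip. The 10.7 N reading means about 19.4 mm of compression, so I'll add a little and start down.

Call:
{"name": "drive_tool", "arguments": {
  "commands": "-.0035 .0132 0 0 0 0 0;-.0035 .0132 0 0 0 0 0;0 0 0 0 0 0 0;0 0 0 0 0 0 0;0 0 -.03 0 0 0 0;0 0 -.04 0 0 0 0;0 0 -.04 0 0 0 0;0 0 -.03 0 0 0 0;0 0 0 0 0 0 0;0 0 0 0 0 0 0"
}}

```text
time_s: 9.23
eef_pos: [541.0, 227.3, 121.9]
ee_rot: [0.002, 0.609, 0.793, 0.0]
force: [6.1, -11.0, -2.9]
grip_width: 0.295
grip_force: 69.4
```

Call:
{"name": "drive_tool", "arguments": {
  "commands": "0 0 0 0 0 0 0;0 0 0 0 0 0 0"
}}

```text
time_s: 9.4
eef_pos: [540.9, 227.3, 121.7]
ee_rot: [0.002, 0.61, 0.793, 0.0]
force: [6.7, -10.4, -2.6]
grip_width: 0.295
grip_force: 69.4
```

```bash
cat > st.py <<'E'
from h import *
s=sense()
A=np.array([472.78,169.88]);ux=np.array([-.2573,.9663]);vy=np.array([.9663,.2573]);P=s["eef_pos"][:2]-A
print(s["time_s"],s["eef_pos"],"along",P@ux,"across",P@vy,"F",s["force"][:2]@ux,s["force"][:2]@vy,s["force"][2],s["wrist_torque"],R.from_quat(np.roll(s["ee_rot"],-1)).as_matrix()[:,0])
E
python3 st.py
```

```text
9.4 [540.94875472 227.31360951 121.66391411] along 37.95827627731013 across 80.64913540736772 F -11.76852184116303 3.823396525288327 -2.6466501952460337 [-1.65860552 -0.93344889 -0.25177004] [-0.25698657  0.96641147 -0.00260172]
```

```bash
python3 - <<'E'
from h import *
p=capture("wrist");im=p["pixels"]
cv2.imwrite("pics/w5.png",cv2.resize(im[40:210,220:430],None,fx=3.5,fy=3.5,interpolation=cv2.INTER_CUBIC))
E
```

```text
(no output)
```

View pics/w5.png

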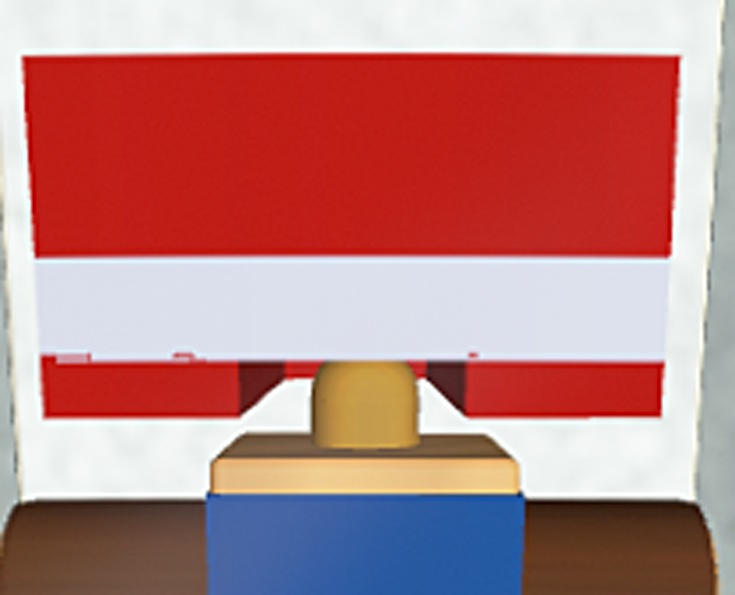

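The picture shows the pin at column 365 and the groove from 240 to 466 (centre 353), so the pin sits inside the groove about 1 mm off centre. I'll correct that sideways and keep going down.

Call:
{"name": "drive_tool", "arguments": {
  "commands": "-.008 -.002 -.02 0 0 0 0;0 0 -.04 0 0 0 0;0 0 -.04 0 0 0 0;0 0 -.02 0 0 0 0;0 0 0 0 0 0 0;0 0 0 0 0 0 0"
}}

```text
time_s: 9.95
eef_pos: [539.8, 227.3, 108.8]
ee_rot: [0.001, 0.61, 0.793, -0.0]
force: [7.3, -8.6, -8.9]
grip_width: 0.293
grip_force: 69.0
```

```bash
python3 st.py
```

```text
9.95 [539.76978874 227.25212645 108.84171721] along 38.20221314153945 across 79.49408099499041 F -10.149759141291003 4.810983438730166 -8.884495596529305 [-1.71424327 -1.29194521 -0.35916649] [-0.25699856  0.96640919 -0.00224165]
```

Call:
{"name": "drive_tool", "arguments": {
  "commands": "0 0 -.03 0 0 0 0;0 0 -.04 0 0 0 0;0 0 -.03 0 0 0 0;0 0 -.01 0 0 0 0;0 0 0 0 0 0 0;0 0 0 0 0 0 0;0 0 0 0 0 0 0"
}}

```text
time_s: 10.53
eef_pos: [539.8, 227.6, 98.8]
ee_rot: [0.001, 0.609, 0.793, 0.0]
force: [2.9, -9.2, -0.7]
grip_width: 0.292
grip_force: 70.2
```

```bash
python3 st.py
```

```text
10.5333 [539.75728289 227.63168178  98.80990185] along 38.57219521731109 across 79.5796561738195 F -9.639509458852142 0.41991924547274556 -0.7389182920902593 [-1.17665582 -0.48444524 -0.15999059] [-0.25741619  0.96629938 -0.00155576]
```

Call:
{"name": "drive_tool", "arguments": {
  "commands": "0 0 -.02 0 0 0 0;0 0 0 0 0 0 0;0 0 0 0 0 0 0"
}}

```text
time_s: 10.78
eef_pos: [539.8, 227.7, 96.8]
ee_rot: [0.001, 0.609, 0.793, 0.0]
force: [3.6, -7.6, -0.2]
grip_width: 0.296
grip_force: 70.1
```

```bash
python3 st.py
```

```text
10.7833 [539.78676588 227.67461327  96.84059811] along 38.606093938478686 across 79.61919186401151 F -8.286156201701337 1.5057144439575247 -0.18004326328129377 [-1.15941788 -0.54585674 -0.09232448] [-0.25738242  0.96630849 -0.00147833]
```

Call:
{"name": "drive_tool", "arguments": {
  "commands": ".0077 -.029 0 0 0 0 0;.0077 -.029 0 0 0 0 0;.0077 -.029 0 0 0 0 0;0 0 0 0 0 0 0;0 0 0 0 0 0 0;0 0 0 0 0 0 0"
}}

```text
time_s: 11.28
eef_pos: [541.9, 219.5, 96.7]
ee_rot: [0.001, 0.609, 0.793, 0.001]
force: [2.5, -4.5, -0.5]
grip_width: 0.294
grip_force: 70.0
```

```bash
python3 st.py
```

```text
11.2833 [541.8822876  219.49268159  96.73265437] along 30.160715616828575 across 79.53888348238328 F -4.989060552930343 1.237227918764986 -0.505708679113958 [-0.6186899  -0.43687528 -0.14869258] [-2.57242153e-01  9.66346884e-01 -4.17742176e-04]
```

Call:
{"name": "drive_tool", "arguments": {
  "commands": ".0045 -.017 0 0 0 0 0;.0045 -.017 0 0 0 0 0;0 0 0 0 0 0 0;0 0 0 0 0 0 0;0 0 0 0 0 0 0"
}}

```text
time_s: 11.7
eef_pos: [542.3, 216.5, 96.5]
ee_rot: [0.0, 0.609, 0.793, 0.0]
force: [4.0, -3.3, -0.4]
grip_width: 0.289
grip_force: 70.0
```

```bash
python3 st.py
```

```text
11.7 [542.26465489 216.47350164  96.47421902] along 27.14489893502897 across 79.13152999357135 F -4.252598328612587 2.995013911427482 -0.41532789350765326 [-0.42541419 -0.52414296 -0.22010142] [-2.57781275e-01  9.66203297e-01  4.59661739e-05]
```

Call:
{"name": "drive_tool", "arguments": {
  "commands": ".005 -.019 -.01 0 0 0 0;0 0 0 0 0 0 0;0 0 0 0 0 0 0;0 0 0 0 0 0 0"
}}

```text
time_s: 12.03
eef_pos: [542.3, 215.5, 95.5]
ee_rot: [-0.0, 0.609, 0.793, 0.001]
force: [0.2, 6.4, 2.5]
grip_width: 0.296
grip_force: 70.4
```

```bash
python3 st.py
```

```text
12.0333 [542.27865536 215.4832787   95.49283576] along 26.184444182442974 across 78.89027428364142 F 6.108958088579415 1.8331059366861016 2.5426641503008955 [ 0.80194478 -0.04217796 -0.06306121] [-0.25841111  0.96603412  0.00133546]
```

Call:
{"name": "drive_tool", "arguments": {
  "commands": "0 0 0 0 0 0 35;0 0 0 0 0 0 45;0 0 0 0 0 0 60;0 0 0 0 0 0 60;0 0 0 0 0 0 60;0 0 0 0 0 0 60",
  "force": 20
}}

```text
time_s: 12.53
eef_pos: [542.5, 214.5, 95.2]
ee_rot: [-0.0, 0.609, 0.793, -0.0]
force: [-0.7, 0.6, -0.3]
grip_width: 0.598
grip_force: 0.0
```

Call:
{"name": "drive_tool", "arguments": {
  "commands": "0 0 .1 0 0 0 60;0 0 .2 0 0 0 60;0 0 .3 0 0 0 60;0 0 .3 0 0 0 60;0 0 .3 0 0 0 60;0 0 .3 0 0 0 60;-.2 -.2 .2 0 0 0 60;-.3 -.3 0 0 0 0 60;-.3 -.3 0 0 0 0 60;0 0 0 0 0 0 60;0 0 0 0 0 0 60"
}}

```text
time_s: 13.45
eef_pos: [462.8, 134.9, 266.5]
ee_rot: [0.001, 0.61, 0.793, 0.0]
force: [0.9, 0.4, 0.3]
grip_width: 0.6
grip_force: 0.0
```

```bash
python3 - <<'E'
from h import *
s=sense();p=capture("wrist");q=capture("scene");print(s["time_s"],s["eef_pos"],s["force"])
cv2.imwrite("pics/f.png",np.hstack([cv2.resize(p["pixels"][:400,100:],(400,300)),cv2.resize(q["pixels"][250:370,350:540],(400,300),interpolation=2)]))
E
```

```text
13.45 [462.80156309 134.88514038 266.49286049] [0.92486752 0.42353698 0.27514802]
```

View pics/f.png

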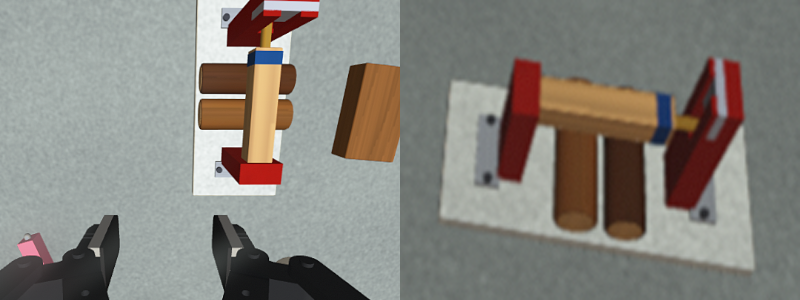

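Both views show the bar standing level between the posts: its end is flush on the lower post at (262,165), and the brass pin is in the groove's foot at (265,35). The gripper is clear of it.

```bash
python3 -c "
from rig import *
print(finish_job())"
```

```text
the job is handed in; nothing more can be done
None
```

The wooden keeper bar is fitted between the two red posts and stays up by itself with the gripper clear; the final pictures show it level, the highest push I read was about 12 N, and I handed the job in at about 13.5 s.

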